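# Cradle and chock a print-roll tube

## Task

Lay the long cardboard tube centred across the two V-cradles of the wooden stand, so that it rests down in both. Then set the wooden chock flat on the stand's board, midway between the cradles on their low side and close up against the tube with a sloping side towards it, so that the tube cannot roll out. Leave the short tube where it lies.

Things in the scene. Friction and masses are not known exactly. Their poses are not given: they have to be found in the camera images.
- tube_center (a point): The long cardboard tube with dark ends, 280 mm long, 44 mm in diameter, about 0.2 kg, lying loose on the table (it can roll). The point is its centre, 22 mm above the table; its own x axis runs along the tube. Grip it across its diameter, at its middle.
- short_tube_center (a point): The bystander: a tube of the same kind and diameter (44 mm) but only 160 mm long, too short to span the cradles. The point is its centre; its x axis runs along it. It lies loose on the other side of the stand and is to be left there.
- chock_center (a point): The chock: plain light wooden block, tapering upwards, 50 mm high; 50 mm long along its y, with flat upright ends (grip by these); along its x 40 mm wide at the foot and 28 mm at the top, with two equal sloping sides (either may face the tube). 0.12 kg. Point: its centre, 25 mm above its underside; z up. The darker, lower block with a round knob is a printing block, not the chock.
- cradle_seat (a point): Fixed stand: 14 mm board, two V-cradles 176 mm apart inside. Point: where the laid tube's centre rests, midway between them, 58 mm above the table, 44 mm above the board's top; y runs along the laid tube, z up. -x is the low side, with 97 mm of board. A chock standing on it and touching the tube has its centre 37 mm to -x of and 19 mm below this point; its foot passes the tube from 43 mm out.
There are look-alikes about, which are no part of the job. Leave any green look-alike of the part that bears chock_center alone.

How it is judged:
By the outcome, as a careful person would: the job done as asked, in the order asked, and still so for the second after the job is handed in, with the robot touching nothing.
It also fails if it takes over 64 s, if anything falls off the work surface, if the arm or the gripper's body presses on something with over 40 N, if the wrist force passes 120 N, or if a joint passes its speed limit or range.

## Robot

A 6-joint arm with a two-finger parallel gripper is mounted at the origin on the work surface. World frame = base frame: x ahead of the robot, y to its left, z up, the work surface at z = 0. Lengths are in m, angles in degrees, forces in N, time in s.
With the tool pointing down it reaches from about 0.35 to 0.875 m from the base axis. Payload 4.2 kg.
Tool frame: the origin (TCP) lies at the very end of the fingers, on their centre line; the grasp point (between the pads) lies 19 mm behind it; z points along the fingers, y is the line along which they close (so a half turn about z gives the same grasp; the last joint's range is limited). The gripper opens to 87 mm and grips with 3 to 60 N. Pads are 19 mm wide; open, the fingers measure 117 mm over their backs; the gripper's body (75 mm by 190 mm) begins 51 mm behind the grasp point.
Start: joints at [-50.443, 22.042, 0.453, 0, -68.411, -14.817], TCP at [0.262, -0.568, 0.223] pointing down, gripper open.
Joint ranges: [-179.83, 179.83], [-69.29, 118.12], [-61.27, 80.66], [-181.25, 117.63], [-171.15, -9.14], [-177.46, 177.46]. Speed limits (degrees/s): [159.86, 159.86, 180, 180, 180, 180].

## Interface

Orientations are given as a 3x3 rotation matrix whose columns are the frame's x, y, z axes.
In Python, from station import sense, cams, r gives the robot as it stands. The module is installed in compiled form; this text tells all that it offers.
- The arm moves only by the tool step_arm, never from a script. Its argument "targets" is text: rows parted by semicolons, each of 4 numbers parted by spaces: the shift along the tool's x, y, z in cm, then the turn about the tool's z in degrees. In form: x y z turn; .... A call has 1 to 12 rows; each row shifts and turns the commanded pose from where the row before left it, along the tool's axes as they then stand; what a row does not reach is not made up. A row lasts 1/12 s, in which the tool goes at most 41.7 mm and 7.16 degrees, less where a joint would pass 70% of its speed; a pose out of reach is approached as far as the arm can. A call with a gripper value outside its range is refused whole. "claw" is the finger opening in cm, from 0 to 8.7, set as the call begins (left out, the last holds). The fingers move at their own pace and stop on an object; the grip force is fixed at half the most. Time passes only in rows, so rows that do not move let the fingers close. It gives the time, the measured TCP pose, the force, the opening and the grip force at its end, in the units of the state.
- sense(): the state, without advancing time (a new reading comes with each control period).
- cams.capture(name): name is "scene" or "top" or "wrist"; returns a dict with "frame" (420x560x3 uint8, blue, green, red), "vertical_fov" (degrees; the focal length in pixels is half the picture's height over the tangent of half this angle, whatever the lens; pixels are square), "cx", "cy" (the principal point, pixels), "eye" and "rotation" of the camera in the world; the wrist camera has in their place "tool_from_camera" (4x4, takes a point from camera to tool coordinates, whose origin is the TCP and whose axes are the flange's). Camera axes: x right, y down, z forward; pixel columns grow to the right and rows downward; lengths in m; the calibration is good to about 2 mm. A picture is of the moment at which its call begins: read the wrist's pose just before it. There is no depth.
- r.finish_job(): hands the job in; it is judged then, once.
The state is a dict: "time_s": time; "joints": joint angles; "joint_velocities": joint speeds; "effort": joint torques, N m; "tcp_pos": TCP position; "ee_rot": TCP orientation; "wrist_force": force on the tool from outside, world axes, zero at the start; "moment": the same for the moment, N m; "gripper_width": opening from 0.0 (shut) to 1.0 (fully open); "gripper_force": force on a finger pad.
Only numpy, scipy, OpenCV 4.12 (cv2) and the standard library are available. Lean on these libraries where they do the work, as an engineer would, in place of code of your own. Each camera call takes 0.05 s, during which the arm holds its last target. There are 200 camera calls.

## Working session

There is one attempt and no reset: what is moved stays moved. The work goes in short steps, Python scripts to look and compute and a tool call to move; the robot and the scene stay as the last step left them, time stands still between calls to the robot, and variables do not carry over. Pictures are saved under pics/ and viewed, at most 10 in all, crops included, and the job is handed in when it is done.

Besides the shell and the picture viewer there is one more tool, called after ">>>" by a JSON object that holds its "name" and its "arguments". step_arm: Moves the arm, as the interface text tells. Its arguments: {"type":"object","properties":{"targets":{"type":"string"},"claw":{"type":"number"}},"required":["targets"]}

```bash
mkdir -p pics; cat > h.py <<'E'
import numpy as np,cv2
from station import sense,cams,r
def cap(n):
    s=sense();c=cams.capture(n);f=c["frame"].shape[0]/2/np.tan(np.radians(c["vertical_fov"]/2))
    if n=="wrist":
        T=np.array(c["tool_from_camera"]);R0=np.array(s["ee_rot"]);R=R0@T[:3,:3];e=np.array(s["tcp_pos"])+R0@T[:3,3]
    else: R=np.array(c["rotation"]);e=np.array(c["eye"])
    return dict(img=c["frame"],f=f,cx=c["cx"],cy=c["cy"],R=R,e=e)
def ray(c,u,v): return c["R"]@np.array([(u-c["cx"])/c["f"],(v-c["cy"])/c["f"],1])
def pt(c,u,v,z):
    d=ray(c,u,v);return c["e"]+d*(z-c["e"][2])/d[2]
def pix(c,p):
    q=c["R"].T@(np.array(p)-c["e"]);return q[0]/q[2]*c["f"]+c["cx"],q[1]/q[2]*c["f"]+c["cy"]
E
python3 - <<'E'
from h import *
import pickle
s=sense();print(s)
for n in("scene","top"):
    c=cap(n);cv2.imwrite(f"pics/{n}0.png",c["img"]);pickle.dump(c,open(n+"0.pkl","wb"));print(n,c["e"],c["R"].round(3).tolist(),c["f"])
E
```

```text
{'time_s': 0.0, 'joints': array([-5.04436067e+01,  2.20905581e+01,  3.80332268e-01, -2.77803654e-02,
       -6.84119150e+01, -1.48171670e+01]), 'joint_velocities': array([ 0.00363068, -0.0349883 , -0.02644482, -0.05606859, -0.02821714,
       -0.00563602]), 'effort': array([ 6.23706910e-04, -3.90663314e+01,  1.87407321e+01,  4.21992034e+00,
        1.10248307e-02, -1.77627685e-04]), 'tcp_pos': array([ 0.26132229, -0.56708483,  0.22146866]), 'ee_rot': array([[-9.08296669e-01, -4.18325401e-01, -1.00995497e-03],
       [-4.18326606e-01,  9.08294624e-01,  1.93066690e-03],
       [ 1.09689661e-04,  2.17610935e-03, -9.99997626e-01]]), 'wrist_force': array([ 0.05963576, -0.3034016 ,  0.12316907]), 'moment': array([0.01892118, 0.01359841, 0.01383567]), 'gripper_force': 0.0, 'gripper_width': 0.999435709998956}
scene [0.94784132 0.70884517 0.65606141] [[-0.863, 0.281, -0.42], [0.505, 0.489, -0.711], [0.006, -0.826, -0.564]] 434.2517893916335
top [0.36724358 0.01529831 1.10668262] [[-0.005, -0.993, 0.116], [-1.0, 0.005, 0.006], [-0.007, -0.116, -0.993]] 498.4692887488228
```

View pics/top0.png

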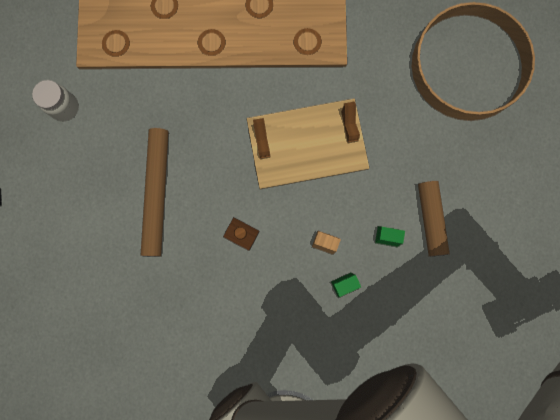

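View pics/scene0.png

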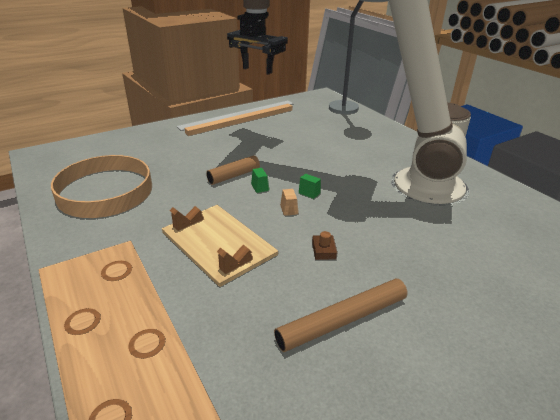

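Top view: the long tube is at (155,192) and the short one at (432,218). The stand is at (308,143), with its cradles at (261,138) and (351,122).
Chock candidates: (327,242) light wood and tapered, (390,236) and (346,285) green look-alikes, (241,233) dark with a knob (the printing block). The one at (327,242) fits. I'll confirm it in a crop and measure.

```bash
python3 - <<'E'
from h import *
import pickle
t=pickle.load(open("top0.pkl","rb"));s=pickle.load(open("scene0.pkl","rb"))
a=cv2.resize(s["img"][150:290,150:330],None,fx=3,fy=3,interpolation=3)
b=cv2.resize(t["img"][90:270,220:400],None,fx=2.333,fy=2.333,interpolation=3)[:420,:250*0+259]
b=cv2.resize(t["img"][90:270,225:380],None,fx=1.66,fy=1.66,interpolation=3)
o=np.zeros((420,800,3),np.uint8);o[:,:540]=a;o[:b.shape[0],540:540+b.shape[1]]=b[:,:260]
cv2.imwrite("pics/crop1.png",o)
hsv=cv2.cvtColor(t["img"],cv2.COLOR_BGR2HSV);m=((hsv[...,1]>70)&(hsv[...,0]<25)).astype(np.uint8)
n,l,st,ce=cv2.connectedComponentsWithStats(m)
for i in range(1,n):
    if st[i,4]<200: continue
    c=max(cv2.findContours((l==i).astype(np.uint8),0,1)[0],key=cv2.contourArea);rc=cv2.minAreaRect(c)
    z=.022 if 120<rc[0][0]<180 else .025
    print(st[i],ce[i].round(1),[pt(t,*q,z)[:2].round(4).tolist() for q in cv2.boxPoints(rc)],pt(t,*rc[0],z).round(4), cv2.boxPoints(rc).round(0).tolist())
E
```

```text
[   76     0   271    69 18217] [210.7  33.5] [[0.9838, 0.4722], [0.9786, -0.1493], [0.816, -0.1457], [0.8206, 0.4655]] [0.8991 0.1601 0.025 ] [[76.0, 0.0], [346.0, 0.0], [346.0, 68.0], [76.0, 68.0]]
[ 412    2  123  119 3583] [477.2  56.7] [[0.8271, -0.2408], [1.0322, -0.4452], [0.8325, -0.6206], [0.6354, -0.417]] [ 0.8298 -0.4308  0.025 ] [[388.0, 63.0], [474.0, -23.0], [557.0, 59.0], [471.0, 145.0]]
[ 247   98  122   91 8040] [307.  143.2] [[0.7025, 0.0805], [0.7474, -0.1665], [0.585, -0.1913], [0.5414, 0.0516]] [ 0.6434 -0.0564  0.025 ] [[246.0, 118.0], [356.0, 97.0], [369.0, 168.0], [259.0, 189.0]]
[ 141  128   28  128 2580] [154.3 192.2] [[0.3978, 0.3097], [0.6824, 0.2998], [0.6793, 0.254], [0.3949, 0.2652]] [0.5365 0.2822 0.022 ] [[140.0, 255.0], [148.0, 127.0], [168.0, 129.0], [161.0, 256.0]]
[ 418  181   31   75 1544] [433.2 218.1] [[0.5529, -0.2964], [0.5596, -0.3421], [0.3975, -0.3591], [0.391, -0.3141]] [ 0.4745 -0.328   0.025 ] [[417.0, 183.0], [438.0, 179.0], [449.0, 254.0], [428.0, 257.0]]
[224 218  35  32 660] [240.8 233.5] [[0.4361, 0.1305], [0.4797, 0.1089], [0.4505, 0.0513], [0.4072, 0.0731]] [0.4433 0.0909 0.025 ] [[223.0, 237.0], [233.0, 217.0], [259.0, 230.0], [249.0, 250.0]]
[312 231  29  23 430] [325.8 242.3] [[0.4143, -0.062], [0.4502, -0.0754], [0.4318, -0.1258], [0.396, -0.1122]] [ 0.423  -0.0939  0.025 ] [[311.0, 246.0], [317.0, 230.0], [341.0, 238.0], [335.0, 255.0]]
[355 372  60  48 681] [384.1 401.9] [[0.0691, -0.1392], [0.1566, -0.2591], [0.115, -0.2906], [0.0283, -0.171]] [ 0.092  -0.2147  0.025 ] [[351.0, 412.0], [407.0, 369.0], [423.0, 389.0], [366.0, 433.0]]
```

View pics/crop1.png

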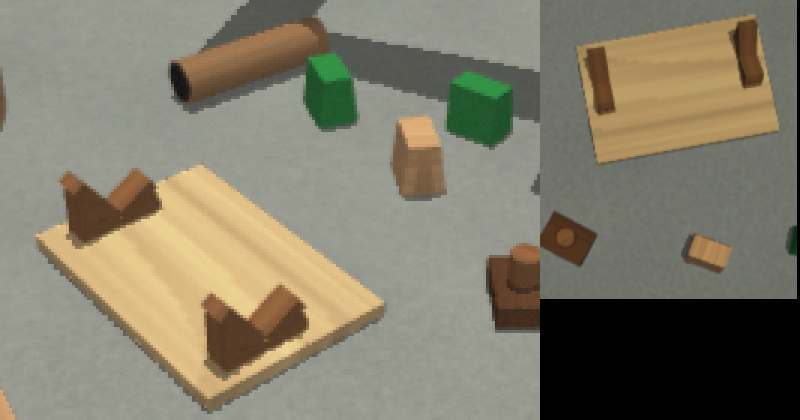

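The crop confirms it: the light tapered block at crop (418,157) is the chock. The cradles' low side, with the wide board, faces the robot. I'll move over the long tube.

>>> {"name": "step_arm", "arguments": {"targets": "0 0 0 6.7; 0 0 0 6.7; 0 0 0 6.7; 0 0 0 6.7; -1 3.6 0 0; -1 3.6 0 0; -1 3.6 0 0; -1 3.6 0 0; -1 3.6 0 0; -1 3.6 0 0; -1 3.6 0 0; -1 3.6 0 0"}}

```text
time_s: 1.1
tcp_pos: [0.3517, -0.2809, 0.2223]
ee_rot: [[-0.999, 0.036, -0.0], [0.036, 0.999, 0.0], [0.0, 0.0, -1.0]]
wrist_force: [1.0, 0.3, 0.1]
gripper_width: 0.999
gripper_force: 0.0
```

>>> {"name": "step_arm", "arguments": {"targets": "-1 3.6 0 0; -1 3.6 0 0; -1 3.6 0 0; -1 3.6 0 0; -1 3.6 0 0; -1 3.6 0 0; -1 3.6 0 0; -1 3.6 0 0; -1 3.6 0 0; -1 3.6 0 0; -1 3.6 0 0; -1 3.6 0 0"}}

```text
time_s: 2.1
tcp_pos: [0.4872, 0.1466, 0.2223]
ee_rot: [[-0.999, 0.035, -0.001], [0.035, 0.999, -0.0], [0.001, -0.0, -1.0]]
wrist_force: [0.5, 0.4, 0.4]
gripper_width: 1.002
gripper_force: 0.0
```

>>> {"name": "step_arm", "arguments": {"targets": "-1 3.6 0 0; -1 3.6 0 0; -1 3.6 0 0; -1 2.8 0 0; 0 0 0 0; 0 0 0 0"}}

```text
time_s: 2.6
tcp_pos: [0.5319, 0.2803, 0.221]
ee_rot: [[-0.999, 0.034, -0.002], [0.034, 0.999, -0.001], [0.002, -0.002, -1.0]]
wrist_force: [-0.3, -0.5, -0.4]
gripper_width: 1.002
gripper_force: 0.0
```

```bash
cat >> h.py <<'E'
def go(p,head=None):
    s=sense();R=np.array(s["ee_rot"]);h=np.degrees(np.arctan2(R[1,1],R[0,1]));t=0
    if head is not None:
        t=(h-head+180)%360-180;a=np.radians(head);y=np.array([np.cos(a),np.sin(a),0]);z=np.array([0,0,-1.]);R=np.c_[np.cross(y,z),y,z]
    print("t",s["time_s"].__round__(2),"tcp",np.round(s["tcp_pos"],4),"head",h.round(2),"turn",round(t,2),"then shift cm",(R.T@(np.array(p)-s["tcp_pos"])*100).round(2))
E
python3 - <<'E'
from h import *
c=cap("wrist");cv2.imwrite("pics/w1.png",c["img"])
go([.5387,.2822,.1])
print(sense()["joints"],pix(c,[.5387,.2822,.022]))
hsv=cv2.cvtColor(c["img"],cv2.COLOR_BGR2HSV);m=((hsv[...,1]>70)&(hsv[...,0]<25)).astype(np.uint8)
n,l,st,ce=cv2.connectedComponentsWithStats(m)
for i in range(1,n):
    if st[i,4]<500: continue
    k=max(cv2.findContours((l==i).astype(np.uint8),0,1)[0],key=cv2.contourArea);b=cv2.boxPoints(cv2.minAreaRect(k))
    print(st[i],b.round().tolist(),[pt(c,*q,.022)[:2].round(4).tolist() for q in b])
E
```

```text
t 2.65 tcp [0.5317 0.2792 0.2215] head 87.98 turn 0 then shift cm [-0.71  0.34 12.15]
[ 4.31303974e+01  1.97736313e+01 -3.13886933e+00 -1.77374575e-02
 -6.72192184e+01 -1.35148045e+02] (np.float64(287.51221889713366), np.float64(192.69189616769125))
[  264    34    48   234 10377] [[264.0, 34.0], [311.0, 34.0], [311.0, 267.0], [264.0, 267.0]] [[0.3928, 0.2656], [0.3942, 0.3078], [0.6186, 0.3043], [0.617, 0.2552]]
[  42   62   88   78 4158] [[35.0, 108.0], [57.0, 60.0], [134.0, 95.0], [111.0, 143.0]] [[0.4496, 0.0472], [0.4082, 0.0759], [0.4414, 0.1414], [0.4848, 0.114]]
[   0  205   81   34 2081] [[-1.0, 207.0], [79.0, 204.0], [80.0, 237.0], [0.0, 240.0]] [[0.5445, -0.0082], [0.5438, 0.0728], [0.5778, 0.0684], [0.5786, -0.0144]]
[  53  250   42   70 1528] [[50.0, 317.0], [57.0, 248.0], [95.0, 252.0], [88.0, 321.0]] [[0.668, 0.02], [0.5887, 0.0423], [0.5943, 0.0815], [0.6741, 0.0611]]
[ 476  250   42   70 1563] [[475.0, 251.0], [513.0, 248.0], [520.0, 317.0], [482.0, 321.0]] [[0.6068, 0.4736], [0.6038, 0.5131], [0.6843, 0.5299], [0.6877, 0.4885]]
[ 266  301   41   29 1061] [[266.0, 301.0], [306.0, 301.0], [306.0, 329.0], [266.0, 329.0]] [[0.6561, 0.2555], [0.6574, 0.2983], [0.691, 0.2977], [0.6896, 0.254]]
[ 253  326  307   23 4991] [[253.0, 348.0], [253.0, 326.0], [559.0, 326.0], [559.0, 348.0]] [[0.7128, 0.2385], [0.6855, 0.24], [0.6961, 0.5732], [0.7235, 0.5772]]
```

View pics/w1.png

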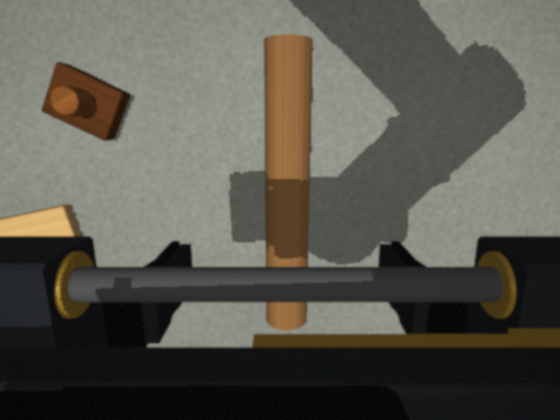

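The wrist view shows the tube's axis at column ≈287, aligned with the tool, so I'll descend and grip.

>>> {"name": "step_arm", "arguments": {"targets": "-0.6 0.3 3 0; 0 0 3 0; 0 0 3 0; 0 0 3 0; 0 0 3 0; 0 0 2.5 0; 0 0 2 0; 0 0 1.3 0; 0 0 0.6 0; 0 0 0.2 0; 0 0 0 0; 0 0 0 0", "claw": 8.7}}

```text
time_s: 3.65
tcp_pos: [0.5389, 0.2821, 0.0078]
ee_rot: [[-0.999, 0.036, 0.002], [0.036, 0.999, 0.001], [-0.002, 0.001, -1.0]]
wrist_force: [-0.3, -0.0, 0.1]
gripper_width: 1.004
gripper_force: 0.0
```

>>> {"name": "step_arm", "arguments": {"targets": "0 0 0 0; 0 0 0 0; 0 0 0 0; 0 0 0 0; 0 0 0 0; 0 0 0 0; 0 0 0 0; 0 0 0 0", "claw": 3.5}}

```text
time_s: 4.32
tcp_pos: [0.5382, 0.282, 0.0065]
ee_rot: [[-0.999, 0.036, -0.0], [0.036, 0.999, -0.0], [0.0, -0.0, -1.0]]
wrist_force: [0.1, -0.1, 0.4]
gripper_width: 0.501
gripper_force: 30.0
```

>>> {"name": "step_arm", "arguments": {"targets": "0 0 -1 0; 0 0 -2 0; 0 0 -2.5 0; 0 0 -2.5 0; 0 0 -2.5 0; 0 0 -2.5 0; 0 0 -2 0; 0 0 -1 0; 0 0 0 0"}}

```text
time_s: 5.07
tcp_pos: [0.5392, 0.2827, 0.1694]
ee_rot: [[-0.999, 0.036, 0.004], [0.036, 0.999, 0.003], [-0.004, 0.003, -1.0]]
wrist_force: [1.4, 0.8, -2.6]
gripper_width: 0.498
gripper_force: 30.0
```

```bash
python3 - <<'E'
from h import *
import pickle
for n in("top","scene"):
    c=pickle.load(open(n+"0.pkl","rb"));hsv=cv2.cvtColor(c["img"],cv2.COLOR_BGR2HSV)
    m=((hsv[...,1]>70)&(hsv[...,0]<25)).astype(np.uint8)
    if n=="scene":
        z=np.zeros_like(m);z[200:290,150:290]=1;m&=z
    k,l,st,ce=cv2.connectedComponentsWithStats(m)
    i=l[150,308] if n=="top" else l[235,220]
    mm=(l==i).astype(np.uint8)
    k=max(cv2.findContours(mm,0,1)[0],key=cv2.contourArea)
    ap=cv2.approxPolyDP(k,2.0,True)[:,0];print(n,[(q.tolist(),pt(c,*q,.014)[:2].round(4).tolist()) for q in ap])
    bright=np.where(mm>0,c["img"].max(2),0)
    d=((bright<140)&(mm>0)).astype(np.uint8)
    kk,l,st,ce=cv2.connectedComponentsWithStats(d)
    for j in range(1,kk):
        if st[j,4]>40:
            q=max(cv2.findContours((l==j).astype(np.uint8),0,1)[0],key=cv2.contourArea);b=cv2.boxPoints(cv2.minAreaRect(q));print(st[j],b.round(1).tolist(),[pt(c,*x,.058)[:2].round(4).tolist() for x in b])
E
```

```text
top [([354, 99], [0.7474, -0.1638]), ([247, 118], [0.7048, 0.0784]), ([259, 187], [0.547, 0.0515]), ([368, 168], [0.5884, -0.1912])]
[338 101  22  43 590] [[337.1000061035156, 102.9000015258789], [354.79998779296875, 100.5999984741211], [360.1000061035156, 141.39999389648438], [342.3999938964844, 143.6999969482422]] [[0.7235, -0.1198], [0.7284, -0.1583], [0.6377, -0.1675], [0.6329, -0.1293]]
[251 118  20  42 500] [[249.89999389648438, 119.5], [263.3999938964844, 117.19999694824219], [270.20001220703125, 157.39999389648438], [256.79998779296875, 159.6999969482422]] [[0.6877, 0.0696], [0.6926, 0.0404], [0.6038, 0.0259], [0.599, 0.0547]]
scene [([172, 207], [0.6977, -0.2381]), ([170, 211], [0.7085, -0.223]), ([173, 223], [0.7196, -0.1688]), ([162, 228], [0.75, -0.1624]), ([163, 232], [0.7531, -0.1456]), ([219, 286], [0.7121, 0.0901]), ([277, 254], [0.5557, 0.0626]), ([276, 249], [0.5486, 0.0462]), ([217, 205], [0.5915, -0.188]), ([202, 211], [0.6367, -0.1818]), ([194, 206], [0.6459, -0.2138]), ([185, 216], [0.6829, -0.1825])]
[172 209  32  23 399] [[172.0, 231.0], [172.0, 209.0], [203.0, 209.0], [203.0, 231.0]] [[0.7476, -0.0805], [0.7178, -0.1649], [0.6526, -0.1275], [0.6869, -0.0456]]
[162 230  82  57 227] [[151.10000610351562, 251.60000610351562], [162.0, 230.0], [243.8000030517578, 271.3999938964844], [232.89999389648438, 293.0]] [[0.8105, -0.0335], [0.766, -0.0954], [0.6679, 0.1197], [0.7133, 0.1628]]
[218 249  35  28 489] [[210.6999969482422, 259.20001220703125], [243.0, 239.10000610351562], [254.5, 257.6000061035156], [222.10000610351562, 277.6000061035156]] [[0.7106, 0.0521], [0.6218, 0.0259], [0.6293, 0.0933], [0.7133, 0.1144]]
[245 252  33  21 107] [[243.6999969482422, 269.6000061035156], [276.6000061035156, 251.3000030517578], [278.1000061035156, 254.0], [245.10000610351562, 272.29998779296875]] [[0.6657, 0.1149], [0.5788, 0.0989], [0.5805, 0.1079], [0.6667, 0.1233]]
```

>>> {"name": "step_arm", "arguments": {"targets": "-0.6 -1.4 0 0; -1.2 -2.8 0 0; -1.2 -2.8 0 0; -1.2 -2.8 0 0; -1.2 -2.8 0 0; -1.2 -2.8 0 0; -1.2 -2.8 0 0; -1.2 -2.8 0 0; -1.2 -2.8 0 0; -1.2 -2.8 0 0; -1.2 -2.8 0 0; -1.2 -2.8 0 0"}}

```text
time_s: 6.07
tcp_pos: [0.6635, -0.0468, 0.1638]
ee_rot: [[-0.999, 0.037, -0.005], [0.037, 0.999, -0.0], [0.005, -0.0, -1.0]]
wrist_force: [-0.1, 1.0, -2.6]
gripper_width: 0.495
gripper_force: 30.0
```

>>> {"name": "step_arm", "arguments": {"targets": "-0.3 -0.8 0 -4; 0 0 0 -6.5; 0 0 0 -6.5; 0 0 0 -6.5; 0 0 0 -6.5; 0 0 0 -6.5; 0 0 0 -6.5; 0 0 0 -6.5; 0 0 0 -6.5; 0 0 0 -6.5; 0 0 0 -6.5; 0 0 0 -6.5"}}

```text
time_s: 7.07
tcp_pos: [0.6658, -0.0535, 0.1636]
ee_rot: [[-0.28, -0.96, -0.005], [-0.96, 0.28, -0.0], [0.002, 0.005, -1.0]]
wrist_force: [-0.2, 0.1, -2.5]
gripper_width: 0.495
gripper_force: 30.0
```

>>> {"name": "step_arm", "arguments": {"targets": "0 0 0 -6.5; 0 0 0 -6.5; 0 0 0 -6.5; 0 0 0 -4; 0 0 0 -3; 0 0 0 0; 0 0 0 0"}}

```text
time_s: 7.65
tcp_pos: [0.6662, -0.0534, 0.1644]
ee_rot: [[0.171, -0.985, -0.004], [-0.985, -0.171, -0.0], [-0.001, 0.004, -1.0]]
wrist_force: [1.0, 0.2, -2.1]
gripper_width: 0.497
gripper_force: 30.0
```

```bash
python3 - <<'E'
from h import *
import pickle
go([.6653,-.0528,.0615],-170.1);print(sense()["joints"].round(1))
c=cap("wrist");pickle.dump(c,open("w2.pkl","wb"));cv2.imwrite("pics/w2.png",c["img"]);print(c["e"],c["R"].round(2).tolist())
E
```

```text
t 7.65 tcp [ 0.6662 -0.0534  0.1644] head -170.18 turn -0.08 then shift cm [-0.07  0.08 10.29]
[  9.2  28.7   2.7  -0.  -64.2   0.6]
[ 0.6784896  -0.11900213  0.32645716] [[-0.99, -0.17, -0.05], [-0.17, 0.96, 0.24], [0.0, 0.24, -0.97]]
```

View pics/w2.png

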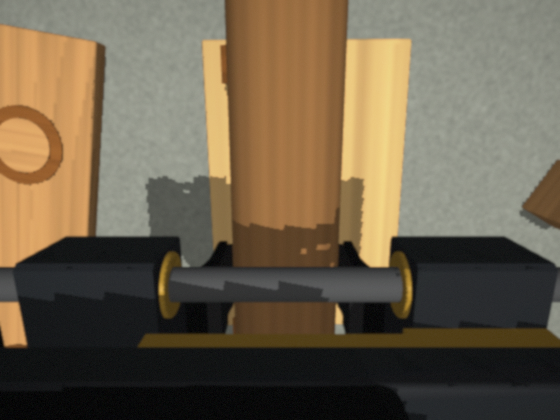

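The wrist view shows the held tube over the board. The board's right end is at row 40 and its front edge runs (410,40)–(400,230). I'll use these to check the seat estimate.

```bash
python3 - <<'E'
from h import *
import pickle
c=pickle.load(open("w2.pkl","rb"))
i=c["img"].astype(int);m=((i[...,2]>165)&(i[...,2]-i[...,0]>60)).astype(np.uint8)
u=np.array([np.cos(np.radians(9.9)),np.sin(np.radians(9.9))]);v=np.array([-u[1],u[0]]);S=np.array([.6653,-.0528])
R=[]
for row in range(60,231,34):
    w=np.where(m[row,345:480])[0]; L=np.where(m[row,150:260])[0]
    p=pt(c,345+w.max()+1,row,.014)[:2]-S;q=pt(c,150+L.min(),row,.014)[:2]-S if len(L) else [0,0]
    print(row,345+w.max(),"front u,v",(p@u).round(4),(p@v).round(4),"back u",np.round(q@u,4))
for col in(212,365,385,400):
    r0=np.where(m[20:120,col])[0].min()+20;p=pt(c,col,r0,.014)[:2]-S;print("end",col,r0,(p@u).round(4),(p@v).round(4))
go([.6653,-.0528,.0615],-170.1)
E
```

```text
60 409 front u,v -0.0983 -0.1112 back u 0.0652
94 407 front u,v -0.0988 -0.0855 back u 0.0649
128 404 front u,v -0.0985 -0.0587 back u 0.0647
162 402 front u,v -0.0991 -0.0307 back u 0.0653
196 399 front u,v -0.0988 -0.0014 back u 0.0
230 397 front u,v -0.0994 0.0293 back u 0.0
end 212 40 0.0574 -0.1256
end 365 39 -0.0619 -0.1265
end 385 39 -0.0775 -0.1265
end 400 39 -0.0892 -0.1265
t 7.7 tcp [ 0.6665 -0.0533  0.1648] head -170.17 turn -0.07 then shift cm [-0.07  0.11 10.33]
```

>>> {"name": "step_arm", "arguments": {"targets": "0 0.2 1 0; 0 0 2 0; 0 0 2.5 0; 0 0 2 0; 0 0 1.5 0; 0 0 1 0; 0 0 0.5 0; 0 0 0 0; 0 0 0 0"}}

```text
time_s: 8.45
tcp_pos: [0.6659, -0.0532, 0.062]
ee_rot: [[0.173, -0.985, 0.001], [-0.985, -0.173, -0.0], [0.0, -0.001, -1.0]]
wrist_force: [0.2, 0.5, -1.9]
gripper_width: 0.497
gripper_force: 30.0
```

>>> {"name": "step_arm", "arguments": {"targets": "0 0 0.3 0; 0 0 0.3 0; 0 0 0.3 0; 0 0 0.2 0; 0 0 0.2 0; 0 0 0 0; 0 0 0 0"}}

```text
time_s: 9.03
tcp_pos: [0.6653, -0.0532, 0.0484]
ee_rot: [[0.173, -0.985, -0.0], [-0.985, -0.173, -0.0], [0.0, 0.0, -1.0]]
wrist_force: [0.8, 0.1, -2.6]
gripper_width: 0.498
gripper_force: 30.0
```

>>> {"name": "step_arm", "arguments": {"targets": "0 0 0.2 0; 0 0 0.1 0; 0 0 0.1 0; 0 0 0 0; 0 0 0 0"}}

```text
time_s: 9.45
tcp_pos: [0.6648, -0.0534, 0.0448]
ee_rot: [[0.173, -0.985, -0.001], [-0.985, -0.173, -0.0], [0.0, 0.001, -1.0]]
wrist_force: [-3.1, -0.4, 1.7]
gripper_width: 0.497
gripper_force: 30.0
```

>>> {"name": "step_arm", "arguments": {"targets": "0 0 0.1 0; 0 0 0.1 0; 0 0 0 0; 0 0 0 0"}}

```text
time_s: 9.78
tcp_pos: [0.6645, -0.0535, 0.0441]
ee_rot: [[0.173, -0.985, -0.002], [-0.985, -0.173, -0.001], [0.0, 0.002, -1.0]]
wrist_force: [-6.6, -0.8, 7.9]
gripper_width: 0.5
gripper_force: 30.0
```

Contact pushes towards -x, so I'll ease towards the low side and settle.

>>> {"name": "step_arm", "arguments": {"targets": "0 0.1 0 0; 0 0.1 0 0; 0 0 0.05 0; 0 0 0.05 0; 0 0 0 0; 0 0 0 0"}}

```text
time_s: 10.28
tcp_pos: [0.6637, -0.0536, 0.0431]
ee_rot: [[0.174, -0.985, 0.001], [-0.985, -0.174, -0.001], [0.001, -0.001, -1.0]]
wrist_force: [-4.1, 0.7, 7.1]
gripper_width: 0.497
gripper_force: 30.0
```

Near the seat (0.0425 expected). I'll open partway, fully open, then rise.

>>> {"name": "step_arm", "arguments": {"targets": "0 0.1 0 0; 0 0 0 0; 0 0 0 0; 0 0 0 0; 0 0 0 0; 0 0 0 0", "claw": 5.2}}

```text
time_s: 10.78
tcp_pos: [0.6626, -0.0537, 0.0413]
ee_rot: [[0.173, -0.985, 0.0], [-0.985, -0.173, 0.0], [-0.0, -0.0, -1.0]]
wrist_force: [1.1, -0.4, -0.1]
gripper_width: 0.592
gripper_force: 0.0
```

>>> {"name": "step_arm", "arguments": {"targets": "0 0 0 0; 0 0 0 0; 0 0 0 0; 0 0 0 0; 0 0 -1 0; 0 0 -2 0; 0 0 -3 0; 0 0 -3 0; 0 0 -3 0; 0 0 -2 0; 0 0 -1 0; 0 0 0 0", "claw": 8.7}}

```text
time_s: 11.78
tcp_pos: [0.6638, -0.0537, 0.1953]
ee_rot: [[0.173, -0.985, 0.006], [-0.985, -0.173, 0.0], [0.001, -0.006, -1.0]]
wrist_force: [-0.8, 0.1, -0.9]
gripper_width: 0.998
gripper_force: 0.0
```

```bash
python3 - <<'E'
from h import *
import pickle
c=cap("top");pickle.dump(c,open("t3.pkl","wb"));s=cap("scene");pickle.dump(s,open("s3.pkl","wb"))
o=np.zeros((560,800,3),np.uint8);a=cv2.resize(c["img"][70:270,210:410],None,fx=2,fy=2,interpolation=3);b=cv2.resize(s["img"][130:310,130:330],None,fx=2,fy=2,interpolation=3)
o[:400,:400]=a;o[:360,400:]=b;cv2.imwrite("pics/c3.png",o[:400]);go([.423,-.094,.2],70)
E
```

```text
t 11.88 tcp [ 0.6617 -0.0536  0.1907] head -170.08 turn 119.92 then shift cm [ 21.05 -11.96  -0.93]
```

View pics/c3.png

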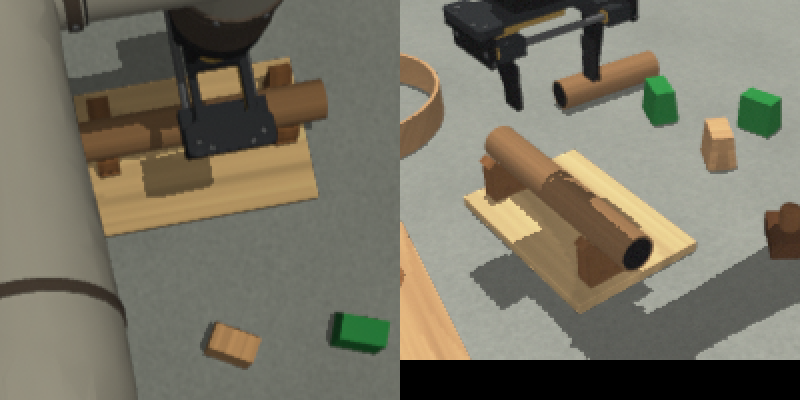

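The tube lies in both cradles: crop left shows both ends overhanging, crop right shows it seated. Next, the chock.

>>> {"name": "step_arm", "arguments": {"targets": "0 0 0 6.5; 0 0 0 6.7; 0 0 0 6.7; 0 0 0 6.7; 0 0 0 6.7; 0 0 0 6.7; 0 0 0 6.7; 0 0 0 6.7; 0 0 0 6.7; 0 0 0 6.7; 0 0 0 6.7; 0 0 0 6.7"}}

```text
time_s: 12.88
tcp_pos: [0.6612, -0.0537, 0.1886]
ee_rot: [[-0.943, -0.332, -0.005], [-0.332, 0.943, -0.0], [0.005, 0.002, -1.0]]
wrist_force: [0.0, -0.1, 0.1]
gripper_width: 1.002
gripper_force: 0.0
```

>>> {"name": "step_arm", "arguments": {"targets": "0 0 0 6.7; 0 0 0 6.7; 0 0 0 6.7; 0 0 0 6.7; 0 0 0 6.7; 0 0 0 6.2; 1.5 -0.8 0 0; 3 -1.7 0 0; 3 -1.7 0 0; 3 -1.7 0 0; 3 -1.7 0 0; 3 -1.7 0 0"}}

```text
time_s: 13.88
tcp_pos: [0.4725, -0.0852, 0.1891]
ee_rot: [[-0.94, 0.342, -0.005], [0.342, 0.94, -0.0], [0.005, -0.002, -1.0]]
wrist_force: [-0.2, -0.3, 0.4]
gripper_width: 0.998
gripper_force: 0.0
```

>>> {"name": "step_arm", "arguments": {"targets": "3 -1.7 0 0; 1.5 -1 0 0; 0 0 0 0; 0 0 0 0; 0 0 0 0"}}

```text
time_s: 14.3
tcp_pos: [0.4243, -0.0948, 0.1908]
ee_rot: [[-0.94, 0.341, -0.001], [0.341, 0.94, -0.0], [0.001, -0.001, -1.0]]
wrist_force: [0.7, -0.1, 0.5]
gripper_width: 1.001
gripper_force: 0.0
```

```bash
python3 - <<'E'
from h import *
import pickle
go([.423,-.094,.019],70)
c=cap("wrist");pickle.dump(c,open("w4.pkl","wb"));cv2.imwrite("pics/w4.png",c["img"]);print(pix(c,[.423,-.094,.05]),c["e"])
i=c["img"].astype(int)
m=((i[...,2]-i[...,0]>35)).astype(np.uint8)
n,l,st,ce=cv2.connectedComponentsWithStats(m)
for k in range(1,n):
    if st[k,4]>400:
        q=max(cv2.findContours((l==k).astype(np.uint8),0,1)[0],key=cv2.contourArea);print(st[k],[(x.tolist(),pt(c,*x,0)[:2].round(4).tolist(),pt(c,*x,.05)[:2].round(4).tolist()) for x in cv2.approxPolyDP(q,3,True)[:,0]] if 150<ce[k][0]<420 else "")
E
```

```text
t 14.3 tcp [ 0.4243 -0.0948  0.1908] head 70.04 turn 0.04 then shift cm [ 0.14  0.03 17.18]
(np.float64(285.45119054518625), np.float64(196.55393560591736)) [ 0.36258087 -0.07259012  0.35295497]
[ 453  112   79   55 2688] 
[ 257  169   60   48 2746] [([260, 171], [0.4012, -0.112], [0.3957, -0.1064]), ([257, 215], [0.4409, -0.1302], [0.4298, -0.1221]), ([315, 215], [0.4603, -0.0764], [0.4465, -0.0759]), ([316, 184], [0.4313, -0.0656], [0.4216, -0.0666]), ([312, 170], [0.4172, -0.0648], [0.4095, -0.0659])]
[  54  252   39   66 1249] 
[ 478  252   39   66 1243] 
[ 253  301  307   46 6241] [([253, 345], [0.5753, -0.1862], [0.5451, -0.1701]), ([559, 346], [0.6888, 0.1247], [0.6426, 0.0968]), ([559, 329], [0.6681, 0.1282], [0.6249, 0.0998]), ([509, 329], [0.65, 0.078], [0.6093, 0.0567]), ([506, 334], [0.6549, 0.0738], [0.6135, 0.0531]), ([407, 334], [0.6188, -0.026], [0.5825, -0.0326]), ([389, 302], [0.5759, -0.0338], [0.5457, -0.0393]), ([363, 303], [0.5678, -0.0597], [0.5387, -0.0616]), ([302, 335], [0.5818, -0.1323], [0.5507, -0.1239]), ([255, 335], [0.5646, -0.1798], [0.536, -0.1646])]
```

View pics/w4.png

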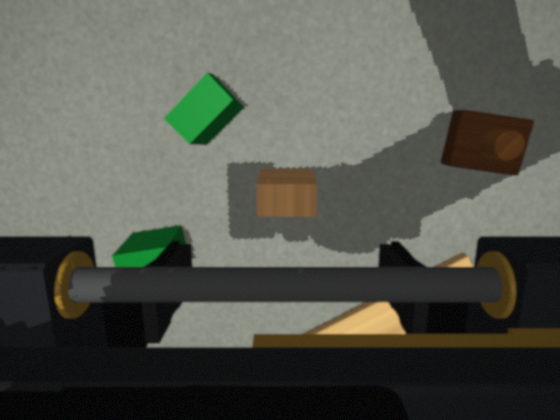

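The chock lies squarely between the fingers (257–316, 170–215). The green block's corner at (185,228) is clear of the finger path. Descending.

>>> {"name": "step_arm", "arguments": {"targets": "-0.2 0.1 1.5 0; 0 0 3 0; 0 0 3 0; 0 0 3 0; 0 0 3 0; 0 0 2 0; 0 0 1.2 0; 0 0 0.7 0; 0 0 0 0; 0 0 0 0"}}

```text
time_s: 15.18
tcp_pos: [0.4269, -0.0945, 0.0173]
ee_rot: [[-0.94, 0.341, -0.001], [0.341, 0.94, -0.0], [0.001, -0.0, -1.0]]
wrist_force: [0.4, -0.4, 0.3]
gripper_width: 0.997
gripper_force: 0.0
```

>>> {"name": "step_arm", "arguments": {"targets": "0 0 0 0; 0 0 0 0; 0 0 0 0; 0 0 0 0; 0 0 0 0; 0 0 0 0; 0 0 0 0; 0 0 0 0", "claw": 4.2}}

```text
time_s: 15.85
tcp_pos: [0.4264, -0.0946, 0.0178]
ee_rot: [[-0.94, 0.341, 0.0], [0.341, 0.94, 0.0], [-0.0, 0.0, -1.0]]
wrist_force: [0.4, 0.1, 2.2]
gripper_width: 0.571
gripper_force: 30.0
```

```bash
python3 - <<'E'
from h import *
s=sense();print(s["gripper_width"]*87,s["gripper_force"],s["tcp_pos"])
S=np.array([.6633,-.0535]);a=np.radians(10);u=np.array([np.cos(a),np.sin(a)])
p=S-.075*u;go([*p,.13],100)
E
```

```text
49.71950725465294 29.99197038821876 [ 0.42641658 -0.09455741  0.01776953]
t 15.85 tcp [ 0.4264 -0.0946  0.0178] head 70.05 turn -29.95 then shift cm [-16.54  -0.07 -11.22]
```

>>> {"name": "step_arm", "arguments": {"targets": "0 0 -1 0; 0 0 -2 0; 0 0 -2.5 0; 0 0 -2.5 0; 0 0 -2 -5; 0 0 -1.2 -6.5; 0 0 0 -6.5; 0 0 0 -6.5; 0 0 0 -5.5; 0 0 0 0; 0 0 0 0"}}

```text
time_s: 16.77
tcp_pos: [0.4258, -0.0946, 0.1292]
ee_rot: [[-0.985, -0.172, -0.001], [-0.172, 0.985, 0.0], [0.001, 0.0, -1.0]]
wrist_force: [0.4, -1.4, -1.8]
gripper_width: 0.568
gripper_force: 30.0
```

>>> {"name": "step_arm", "arguments": {"targets": "-1 0 0 0; -2 0 0 0; -2.5 0 0 0; -2.5 0 0 0; -2.5 0 0 0; -2.5 0 0 0; -2 0 0 0; -1 0 0 0; -0.5 0 0 0; 0 0 0 0; 0 0 0 0"}}

```text
time_s: 17.68
tcp_pos: [0.5878, -0.0659, 0.1291]
ee_rot: [[-0.985, -0.174, -0.002], [-0.174, 0.985, 0.0], [0.002, 0.0, -1.0]]
wrist_force: [-0.3, -0.7, -2.2]
gripper_width: 0.573
gripper_force: 30.0
```

```bash
python3 - <<'E'
from h import *
import pickle
S=np.array([.6633,-.0535]);a=np.radians(10);u=np.array([np.cos(a),np.sin(a)])
p=S-.052*u;go([*p,.0328],100)
c=cap("wrist");pickle.dump(c,open("w5.pkl","wb"));cv2.imwrite("pics/w5.png",c["img"])
E
```

```text
t 17.68 tcp [ 0.5878 -0.0659  0.1291] head 100.0 turn 0.0 then shift cm [-2.45 -0.09  9.63]
```

View pics/w5.png

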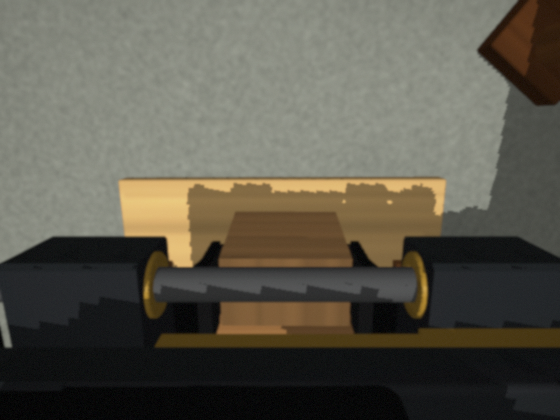

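The chock is held level and square to the board, whose front edge is at row 180, columns 120–444. I'll check the lateral centring numerically while lowering.

```bash
python3 - <<'E'
from h import *
import pickle
c=pickle.load(open("w5.pkl","rb"));S=np.array([.6633,-.0535]);a=np.radians(10);u=np.array([np.cos(a),np.sin(a)]);v=np.array([-u[1],u[0]])
for q in((120,180),(444,180)):
    p=pt(c,*q,.014)[:2]-S;print((p@u).round(4),(p@v).round(4))
# tube ends in scene/top views after laying
t=pickle.load(open("t3.pkl","rb"));
for q in((210+163-0,70+50),):print(pt(t,*q,.058)[:2]-S, (pt(t,*q,.058)[:2]-S)@v)
E
```

```text
-0.0962 -0.1241
-0.0966 0.121
[ 0.02158061 -0.14303776] -0.14461212494623732
```

>>> {"name": "step_arm", "arguments": {"targets": "-1 -0.1 0 0; -1 0 0.5 0; -0.5 0 1.5 0; 0 0 2 0; 0 0 2 0; 0 0 1.5 0; 0 0 1 0; 0 0 0.5 0; 0 0 0.2 0; 0 0 0 0; 0 0 0 0"}}

```text
time_s: 18.65
tcp_pos: [0.6143, -0.0624, 0.0385]
ee_rot: [[-0.985, -0.175, 0.002], [-0.175, 0.985, 0.0], [-0.002, -0.0, -1.0]]
wrist_force: [-0.3, 0.2, -1.1]
gripper_width: 0.575
gripper_force: 30.0
```

>>> {"name": "step_arm", "arguments": {"targets": "0 -0.05 0.3 0; 0 0 0.2 0; 0 0 0.1 0; 0 0 0 0; 0 0 0 0"}}

```text
time_s: 19.07
tcp_pos: [0.6139, -0.0629, 0.0319]
ee_rot: [[-0.985, -0.174, 0.001], [-0.174, 0.985, 0.0], [-0.001, -0.0, -1.0]]
wrist_force: [0.3, -0.2, -0.1]
gripper_width: 0.573
gripper_force: 30.0
```

Just touching the board. Sliding in.

>>> {"name": "step_arm", "arguments": {"targets": "-0.2 0 0 0; -0.2 0 0 0; -0.2 0 0 0; -0.2 0 0 0; -0.1 0 0 0; 0 0 0 0; 0 0 0 0"}}

```text
time_s: 19.65
tcp_pos: [0.623, -0.0614, 0.0318]
ee_rot: [[-0.985, -0.175, 0.001], [-0.175, 0.985, -0.0], [-0.001, -0.0, -1.0]]
wrist_force: [-0.4, -0.9, 1.2]
gripper_width: 0.572
gripper_force: 30.0
```

>>> {"name": "step_arm", "arguments": {"targets": "-0.1 0 0 0; -0.1 0 0 0; 0 0 0 0; 0 0 0 0"}}

```text
time_s: 19.98
tcp_pos: [0.6244, -0.0611, 0.0318]
ee_rot: [[-0.985, -0.174, -0.0], [-0.174, 0.985, -0.0], [0.0, -0.0, -1.0]]
wrist_force: [-2.3, -0.5, 4.7]
gripper_width: 0.573
gripper_force: 30.0
```

>>> {"name": "step_arm", "arguments": {"targets": "-0.1 0 0 0; 0 0 0 0; 0 0 0 0"}}

```text
time_s: 20.23
tcp_pos: [0.6253, -0.0609, 0.0318]
ee_rot: [[-0.985, -0.174, -0.0], [-0.174, 0.985, -0.0], [0.0, -0.0, -1.0]]
wrist_force: [-2.7, 0.0, 5.6]
gripper_width: 0.572
gripper_force: 30.0
```

>>> {"name": "step_arm", "arguments": {"targets": "-0.1 0 0 0; 0 0 0 0; 0 0 0 0"}}

```text
time_s: 20.48
tcp_pos: [0.6264, -0.0607, 0.0318]
ee_rot: [[-0.985, -0.174, -0.0], [-0.174, 0.985, -0.0], [0.0, -0.0, -1.0]]
wrist_force: [-3.3, -0.9, 5.3]
gripper_width: 0.572
gripper_force: 30.0
```

>>> {"name": "step_arm", "arguments": {"targets": "-0.05 0 0 0; -0.05 0 0 0; 0 0 0 0; 0 0 0 0"}}

```text
time_s: 20.82
tcp_pos: [0.6272, -0.0606, 0.0318]
ee_rot: [[-0.985, -0.174, -0.0], [-0.174, 0.985, -0.0], [0.0, -0.0, -1.0]]
wrist_force: [-2.8, -1.1, 6.3]
gripper_width: 0.568
gripper_force: 30.0
```

>>> {"name": "step_arm", "arguments": {"targets": "-0.1 0 0 0; 0 0 0 0; 0 0 0 0"}}

```text
time_s: 21.07
tcp_pos: [0.6279, -0.0605, 0.0318]
ee_rot: [[-0.985, -0.174, -0.001], [-0.174, 0.985, -0.0], [0.001, -0.0, -1.0]]
wrist_force: [-4.1, -0.3, 5.9]
gripper_width: 0.569
gripper_force: 30.0
```

>>> {"name": "step_arm", "arguments": {"targets": "-0.05 0 0 0; 0 0 0 0; 0 0 0 0; 0 0 0 0"}}

```text
time_s: 21.4
tcp_pos: [0.6279, -0.0605, 0.0318]
ee_rot: [[-0.985, -0.174, -0.002], [-0.174, 0.985, -0.0], [0.002, -0.0, -1.0]]
wrist_force: [-4.5, -1.4, 6.7]
gripper_width: 0.576
gripper_force: 30.0
```

>>> {"name": "step_arm", "arguments": {"targets": "-0.05 0 0 0; 0 0 0 0; 0 0 0 0; 0 0 0 0"}}

```text
time_s: 21.73
tcp_pos: [0.6279, -0.0605, 0.0318]
ee_rot: [[-0.985, -0.174, -0.003], [-0.174, 0.985, -0.0], [0.003, 0.0, -1.0]]
wrist_force: [-5.4, -1.0, 7.8]
gripper_width: 0.577
gripper_force: 30.0
```

The TCP stopped while the force rose, so the chock is up against the tube. Relax, open and rise.

>>> {"name": "step_arm", "arguments": {"targets": "0.1 0 0 0; 0 0 0 0; 0 0 0 0; 0 0 0 0"}}

```text
time_s: 22.07
tcp_pos: [0.6278, -0.0605, 0.0318]
ee_rot: [[-0.985, -0.174, -0.001], [-0.174, 0.985, -0.0], [0.001, -0.0, -1.0]]
wrist_force: [-3.7, -1.6, 5.5]
gripper_width: 0.571
gripper_force: 30.0
```

>>> {"name": "step_arm", "arguments": {"targets": "0 0 0 0; 0 0 0 0; 0 0 0 0; 0 0 0 0; 0 0 0 0; 0 0 0 0; 0 0 0 0", "claw": 7.5}}

```text
time_s: 22.65
tcp_pos: [0.6285, -0.0603, 0.0314]
ee_rot: [[-0.985, -0.174, 0.0], [-0.174, 0.985, 0.0], [-0.0, 0.0, -1.0]]
wrist_force: [-0.3, -0.8, 0.4]
gripper_width: 0.851
gripper_force: 0.0
```

>>> {"name": "step_arm", "arguments": {"targets": "0 0 -0.5 0; 0 0 -1 0; 0 0 -2 0; 0 0 -3 0; 0 0 -3 0; 0 0 -3 0; 0 0 -3 0; 0 0 -2 0; 0 -2 -1 0; 0 -3 0 0; 0 -3 0 0; 0 -3 0 0"}}

```text
time_s: 23.65
tcp_pos: [0.6478, -0.1695, 0.2186]
ee_rot: [[-0.984, -0.175, 0.002], [-0.175, 0.984, -0.0], [-0.002, -0.0, -1.0]]
wrist_force: [0.5, -0.8, -0.4]
gripper_width: 0.859
gripper_force: 0.0
```

>>> {"name": "step_arm", "arguments": {"targets": "0 -3 0 0; 0 -3 0 0; 0 -3 0 0; 0 -3 0 0; 0 -3 0 0; 0 -3 0 0; 0 -2 0 0; 0 -1 0 0; 0 0 0 0; 0 0 0 0"}}

```text
time_s: 24.48
tcp_pos: [0.684, -0.3751, 0.2167]
ee_rot: [[-0.985, -0.174, -0.0], [-0.174, 0.985, 0.0], [-0.0, 0.0, -1.0]]
wrist_force: [-0.2, 0.8, 0.5]
gripper_width: 0.861
gripper_force: 0.0
```

```bash
python3 - <<'E'
from h import *
c=cap("top");s=cap("scene")
a=cv2.resize(c["img"][80:270,150:460],(465,285),interpolation=3);b=cv2.resize(s["img"][170:310,140:300],None,fx=2,fy=2,interpolation=3)
o=np.zeros((300,800,3),np.uint8);o[:285,:465]=a;o[:280,470:790]=b;cv2.imwrite("pics/c6.png",o)
i=c["img"].astype(int);S=np.array([.6633,-.0535]);a=np.radians(10);u=np.array([np.cos(a),np.sin(a)]);v=np.array([-u[1],u[0]])
for q in((373,122),(238,148)):print(q,(pt(c,*q,.058)[:2]-S)@v)
E
```

```text
(373, 122) -0.1437179935255735
(238, 148) 0.15302955546011265
```

View pics/c6.png

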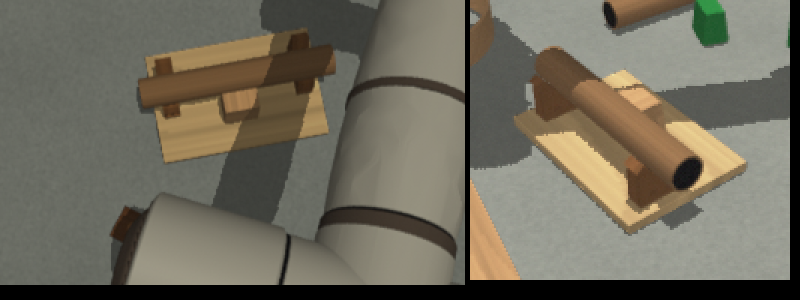

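The tube lies centred in both cradles (ends about +142 and −144 mm from the seat). The chock stands flat and square against its low side, at crop (238,103), and the short tube has not moved. Handing in.

```bash
python3 -c "
from station import r
print(r.finish_job())"
```

```text
the job is handed in; nothing more can be done
None
```

I handed the job in at about 24.5 s: the long tube rests centred in both V-cradles, the chock stands flat against its low side midway between them, and the short tube was left alone; no verdict came back.

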